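# Put the plug gauge back into its slide-lid case

### The arm

A 6-joint arm with a two-finger parallel gripper is mounted at the origin on a cart in front of the work surface, level with it; the furniture and walls round the work are solid. World frame = base frame: x ahead of the robot, y to its left, z up, the work surface at z = 0. Lengths are in m, angles in rad, forces in N, time in s.
With the tool pointing down it reaches from about 0.375 to 0.925 m from the base axis. Payload 5.7 kg.
Tool frame: the origin (TCP) lies at the very end of the fingers, on their centre line; the grasp point (between the pads) lies 19 mm behind it (bot.grip_point_offset is the distance from the TCP to the grasp point, in m); z points along the fingers, y is the direction in which the jaws open and shut (so a half turn about z gives the same grasp; the last joint's range is limited). The gripper opens to 85 mm and grips with 20 to 120 N. Pads are 22 mm wide; open, the fingers measure 114 mm over their backs; the gripper's body (76 mm by 85 mm) begins 54 mm behind the grasp point. The pads swing forward as they close: fully open they stand 13 mm farther back than shut.
Start: joints at [-1.365, 0.359, 1.51, -0, 1.272, -0.115], TCP at [0.189, -0.569, 0.231] pointing down, gripper open.
Joint ranges: [-2.97, 2.97], [-1.01, 2.36], [0.21, 2.38], [-0.96, 4.11], [0.2, 2.71], [-2.98, 2.98]. Speed limits (rad/s): [2.39, 2.39, 3.14, 3.14, 3.14, 3.14].

### API

Orientations are given as a rotation vector (axis times angle).
In Python, from workcell import bot, fingers, kinematics, get_image, camera_info gives the robot as it stands. Calls block until the motion is done:
- bot.move_to(position, orientation): joint-space move of the TCP to a pose.
- bot.move_straight(position, attitude=None, v=0.15): straight line of the TCP; attitude=None keeps the orientation; v is the mean speed in m/s.
- bot.movej(angles): joint-space move.
- fingers.gripper_open() and fingers.gripper_close(): open the fingers fully, or close them until they stop; the grip force is fixed at half the most.
- bot.dwell(seconds).
- kinematics.solve_ik(position, orientation): joint angles nearest the present ones, or None.
- get_image(name): name is "scene" or "top" or "wrist"; returns (picture, depth): 420x560x3 uint8, blue, green, red; 420x560 float32, m along the optical axis (not along the pixel's ray), 0 where there is no reading.
- camera_info(name): a dict with "K" (3x3 intrinsics, pixels), "view" (4x4, takes a point from world to camera coordinates). Camera axes: x right, y down, z forward; pixel columns grow to the right and rows downward; lengths in m; the calibration is good to about 2 mm. A picture is of the moment at which its call begins: read the wrist's pose just before it. camera_info takes no time and is no camera call; for the wrist camera it gives the pose at the moment of the call.
A pose or a line that the arm cannot do raises bot.IKError and nothing moves.
- bot.sign_off(): hands the job in, once; it reports no verdict.
Readings, each from a call of its own:
- bot.read_clock(): time.
- bot.read_qpos(): joint angles.
- bot.read_joint_vel(): joint speeds.
- bot.read_joint_efforts(): joint torques, N m.
- bot.read_tool_pos(): TCP position.
- bot.read_orientation(): TCP orientation.
- bot.read_ft_force(): force on the tool from outside, world axes, zero at the start.
- bot.read_wrist_torque(): the same for the moment, N m.
- bot.read_width(): opening from 0.0 (shut) to 1.0 (fully open).
Only numpy, scipy, OpenCV 4.12 (cv2) and the standard library are available. Lean on these libraries where they do the work, as an engineer would, in place of code of your own. Each camera call takes 0.05 s, during which the arm holds its last target.

### The job

Put the loose plug gauge away in its wooden slide-lid case: press lightly on top of the lid and drag it back towards you until it is fully open, lay the gauge down gently in the empty V rests beside the stored gauge, and slide the lid fully shut again over both. The lid is thin, so never press hard on it, and leave the other things on the bench where they are.

Things in the scene. Friction and masses are not known exactly. Their poses are not given: they have to be found in the camera images.
- gauge_case: wooden case, 151 mm long (its x), 142 mm wide (its y), 49 mm high, fixed to the bench. Origin on the bench: front face at x = -72 mm, rear at +79, sides at y = +-71; -x (the front) points roughly to the robot. Inside, the space for the gauges is 126 mm wide, x = -38 to +69 mm, floor 6 mm and underside of the lid 39 mm above the bench; a small empty compartment lies in front of it.
- lid (a joint): how far the plywood lid is drawn out over the front (along -x of the case), in m: 0 shut, 0.112 fully open at its stop. It runs in grooves of the side walls, rubs with about 4 N and stays where it is left. Side lips and rear wall stand 5 mm above the edges of the lid; the front wall ends below it.
- finger_grooves (a point): middle of a patch of fine dark lines (30 x 46 mm, only looks, no ledge) on top of the lid, 44 mm above the bench if the lid were flat; it moves with the lid. The lid reaches 64 mm to the rear of it, 77 mm to the front and 67 mm to each side, is 5 mm thick, has no handle, and is flush with the front when shut (it starts shut or up to 12 mm open).
- lid_board: the thin board of the lid, 141 x 122 x 5 mm, all but its 6 mm side edges; origin in the middle of its underside, axes as the case. It is bowed: its real top lies up to 2.5 mm below or 3 mm above this pose, so find it by touch. It gives 1 mm for 25 N and may be loaded with at most 20 N; fingertips must press with 6 to 10 N, as they grip it, to drag the lid by friction.
- plug_gauge: the loose steel plug gauge: 97 mm long along its own y, two round heads 22 mm thick, 17 and 24 mm long, between them a knurled grip 15 mm thick; it lies on the bench and does not roll; 0.14 kg. Origin at the middle of its underside, 11 mm below its axis; either way round will do.
- plug_gauge_mid (a point): the middle of the loose gauge, on its axis.
- slot (a point): where the middle of the loose gauge belongs: on the axis of the empty V rests in the left half (+y) of the case, 21.5 mm above the bench; axes as the case, the gauge lies along x. The 90 degree Vs are 34 mm wide at the top, 22 mm above the bench, each 12 mm long, and carry the heads 36 mm either side of the middle; between them is open space for fingers.
- stored_gauge: the second plug gauge, alike but 23 mm thick, lying in the right pair of V rests (-y side), 54 mm from the empty one, under the lid. Axes and origin as the loose one.
- stored_gauge_mid (a point): the middle of the stored gauge, on its axis.
- other_slot (a point): the middle of the stored gauge's own V rests; axes as the case.
- tape_2: small roll of black tape, 62 mm across, 19 mm high; a bystander, leave it in place. Origin at the middle of its underside.
- caliper: digital caliper, 236 mm long, 16 mm high; a bystander, leave it in place. Origin at the middle of its underside.
- ink_pad: flat blue ink pad, 58 x 88 x 11 mm; a bystander, leave it in place. Origin at the middle of its underside.
- lot_stamp: small hand stamp with a turned wooden handle, 64 mm high; a bystander, leave it in place. Origin at the middle of its underside.
- foam_profile: light foam edge guard, 137 x 98 mm, 24 mm high at its lip; a bystander, leave it in place. Origin at the middle of its underside.
- tape_1: large roll of masking tape, 104 mm across, 25 mm high; a bystander, leave it in place. Origin at the middle of its underside.

How it is judged:
On the way, in this order (a step that is already met when the one before it is completed fails the run):
1. the lid is drawn fully open (value of joint lid above 0.106 m), for 0.2 s.
2. the gauge lies in the empty V rests, released, the lid still open (x of plug_gauge_mid in the frame of slot between -0.008 and 0.008 m and y of plug_gauge_mid in the frame of slot between -0.004 and 0.004 m and z of plug_gauge_mid in the frame of slot below 0.003 m and angle between the y axis of plug_gauge and the x axis of gauge_case, either way round below 0.09 rad and contact force between the fingers and plug_gauge below 0.2 N and value of joint lid above 0.09 m), for 0.2 s.
At the end, for the whole second after the job is handed in: The lid is shut to within 4 mm; both gauges lie at rest in their own V rests: within 8 mm lengthwise, 4 mm sideways, not more than 3 mm too high and within 5 degrees of the case's length (value of joint lid below 0.004 m and x of plug_gauge_mid in the frame of slot between -0.008 and 0.008 m and y of plug_gauge_mid in the frame of slot between -0.004 and 0.004 m and z of plug_gauge_mid in the frame of slot below 0.003 m and angle between the y axis of each of plug_gauge, stored_gauge and the x axis of gauge_case, either way round below 0.09 rad and x of stored_gauge_mid in the frame of other_slot between -0.008 and 0.008 m and y of stored_gauge_mid in the frame of other_slot between -0.004 and 0.004 m and z of stored_gauge_mid in the frame of other_slot below 0.003 m and linear speed of each of plug_gauge, stored_gauge below 0.01 m/s); the robot touches nothing.
It fails at once if the thin lid board is loaded with more than 20 N (contact force between anything else and lid_board above 20 N).
It fails at once if the gauge is dropped or rammed into the case (more than 25 N between them) (contact force between plug_gauge and gauge_case above 25 N).
It fails at once if another thing on the bench is moved by more than 25 mm (distance of any of tape_2, caliper, ink_pad, lot_stamp, foam_profile, tape_1 from where it was at the start of the episode above 0.025 m).
It also fails if it takes over 72 s, if anything falls off the work surface, if the arm or the gripper's body presses on something with over 40 N, if the wrist force passes 120 N, or if a joint passes its speed limit or range.

## Working session

There is one attempt and no reset: what is moved stays moved. The work goes in short steps, each a Python script; the robot and the scene stay as the last script left them, time stands still between calls to the robot, and variables do not carry over. Pictures are saved under pics/ and viewed, and the job is handed in when it is done.

```bash
ls; mkdir -p pics; python3 - <<'E'
from workcell import bot, fingers, kinematics, get_image, camera_info
import cv2, numpy as np
for n in ["scene","top","wrist"]:
    ci=camera_info(n)
    p,d=get_image(n); cv2.imwrite(f"pics/{n}0.png",p); np.savez(f"pics/{n}0.npz",p=p,d=d,K=ci["K"],V=ci["view"])
    print(n,np.round(ci["K"],1).tolist(),np.round(ci["view"],3).tolist())
print(bot.read_clock(),bot.read_tool_pos(),bot.read_orientation(),bot.read_ft_force(),bot.grip_point_offset)
E
```

```text
pics
scene [[474.3, 0.0, 276.1], [0.0, 474.3, 214.7], [0.0, 0.0, 1.0]] [[-0.868, -0.496, -0.015, 0.511], [-0.364, 0.658, -0.659, 0.134], [0.336, -0.567, -0.752, 1.066], [0.0, 0.0, 0.0, 1.0]]
top [[457.0, 0.0, 285.1], [0.0, 457.0, 199.4], [0.0, 0.0, 1.0]] [[-0.013, -0.999, 0.037, 0.11], [-0.994, 0.009, -0.106, 0.529], [0.106, -0.038, -0.994, 0.929], [0.0, 0.0, 0.0, 1.0]]
wrist [[335.4, 0.0, 282.2], [0.0, 335.4, 209.0], [0.0, 0.0, 1.0]] [[0.315, -0.949, -0.002, -0.6], [-0.915, -0.304, 0.267, -0.035], [-0.254, -0.083, -0.964, 0.378], [0.0, 0.0, 0.0, 1.0]]
0.15 [ 0.18907777 -0.5688819   0.2306327 ] [-3.09982928e+00 -5.01570324e-01  1.45043634e-04] [-0.60353602  0.37625644  0.06010404] 0.0187
```

View pics/top0.png

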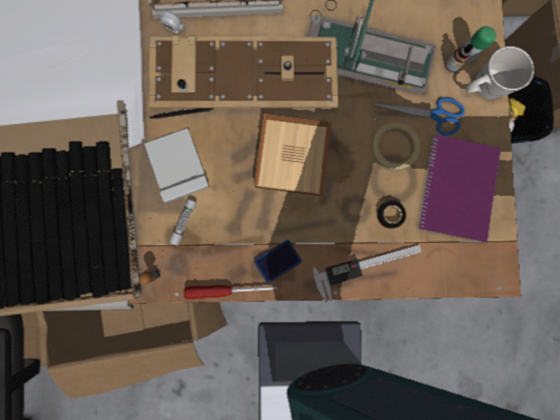

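View pics/scene0.png

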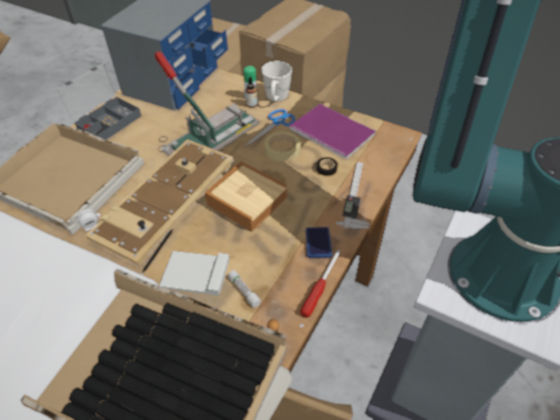

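The top picture shows the case around px (292,153), the loose gauge around (183,220), the ink pad at (277,261), the caliper at (365,270) and the stamp at (148,275). Next I'll measure the case and gauge from the depth data.

```bash
cat > h.py <<'E'
import numpy as np, cv2
def load(n):
    z=np.load(f"pics/{n}.npz"); return z["p"],z["d"],z["K"],z["V"]
def cloud(d,K,V):
    v,u=np.mgrid[:d.shape[0],:d.shape[1]]
    P=np.stack([(u-K[0,2])/K[0,0]*d,(v-K[1,2])/K[1,1]*d,d],-1)
    return (P-V[:3,3])@V[:3,:3]
def proj(X,K,V):
    c=np.atleast_2d(X)@V[:3,:3].T+V[:3,3]; q=c@K.T; return q[:,:2]/q[:,2:]
E
python3 - <<'E'
from h import *
p,d,K,V=load("top0")
W=cloud(d,K,V)
for uv in [(292,153),(270,200),(183,220),(210,232),(240,220),(300,210),(277,261),(300,150),(260,125)]:
    print(uv,W[uv[1],uv[0]].round(4))
up=lambda a,x0,x1,y0,y1,s:cv2.resize(a[y0:y1,x0:x1],None,fx=s,fy=s,interpolation=cv2.INTER_CUBIC)
cv2.imwrite("pics/c1.png",up(p,240,345,100,205,5.5)); cv2.imwrite("pics/c2.png",up(p,140,240,180,280,5.5))
z=W[...,2]; cv2.imwrite("pics/z1.png",up((np.clip(z*1000,0,70)*3.6).astype(np.uint8),130,345,100,290,3.))
E
```

```text
(292, 153) [0.6256 0.0889 0.0422]
(270, 200) [ 0.5324  0.1354 -0.0014]
(183, 220) [0.4901 0.3166 0.0189]
(210, 232) [ 0.4653  0.2632 -0.0015]
(240, 220) [ 0.4901  0.1997 -0.0014]
(300, 210) [0.51   0.0714 0.0016]
(277, 261) [0.4027 0.122  0.0117]
(300, 150) [0.6318 0.0722 0.0428]
(260, 125) [0.6964 0.1556 0.0018]
```

View pics/c1.png

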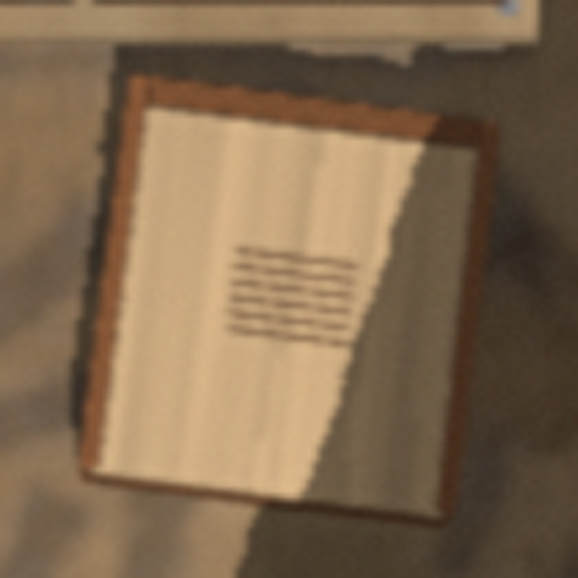

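View pics/c2.png

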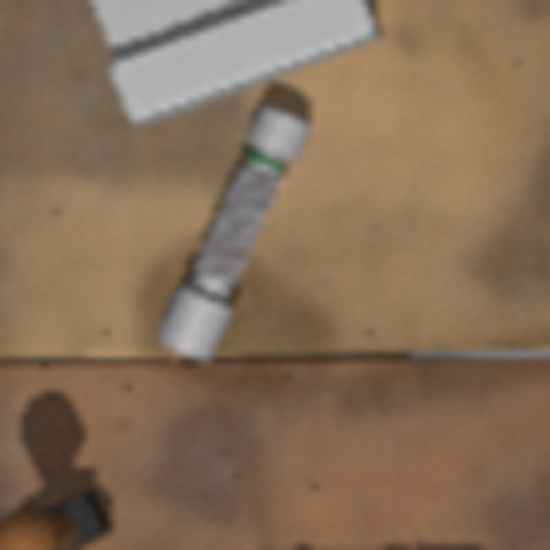

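View pics/z1.png

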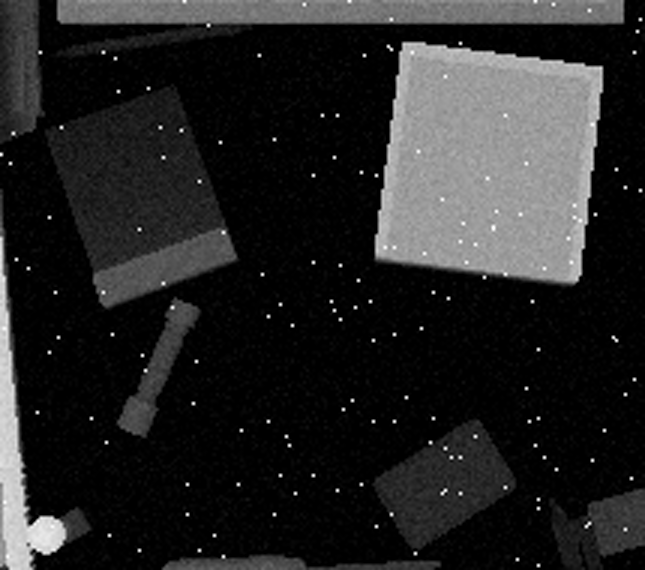

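```bash
python3 - <<'E'
from h import *
for n in ["top0","scene0"]:
    p,d,K,V=load(n); W=cloud(d,K,V)
    x,y,z=W[...,0],W[...,1],W[...,2]
    m=(x>.52)&(x<.74)&(y>-.02)&(y<.2)&(z>.036)&(z<.06)
    m=cv2.morphologyEx(m.astype(np.uint8),cv2.MORPH_OPEN,np.ones((3,3)))
    # largest comp
    k,l,s,c=cv2.connectedComponentsWithStats(m); i=1+np.argmax(s[1:,4]); 
    # exclude grey-wood fixture behind: check
    P=W[l==i]; print(n,"case n",len(P),"z med",np.median(P[:,2]))
    r=cv2.minAreaRect((P[:,:2]*1000).astype(np.float32)); print(r, cv2.boxPoints(r).round(1).tolist())
    b=(abs(x-.63)<.3)&(abs(y-.1)<.3)&(abs(z)<.008); print("bench z",np.median(z[b]))
    m=(x>.42)&(x<.56)&(y>.26)&(y<.36)&(z>.007)&(z<.03)
    m=cv2.morphologyEx(m.astype(np.uint8),cv2.MORPH_OPEN,np.ones((3,3)))
    k,l,s,c=cv2.connectedComponentsWithStats(m)
    for i in range(1,k):
        if s[i,4]>60:
            P=W[l==i]; print(" comp",s[i].tolist(),P.mean(0).round(4),np.percentile(P[:,2],[5,50,95]).round(4)); r=cv2.minAreaRect((P[:,:2]*1000).astype(np.float32)); print("  ",r)
E
```

```text
top0 case n 4962 z med 0.043794211270130376
((624.8169555664062, 87.22483825683594), (142.08758544921875, 152.46536254882812), 82.26788330078125) [[539.7000122070312, 27.100000381469727], [690.7999877929688, 6.599999904632568], [709.9000244140625, 147.39999389648438], [558.7999877929688, 167.89999389648438]]
bench z -0.00024448113456340014
 comp [162, 187, 40, 15, 366] [0.548  0.3275 0.022 ] [0.0124 0.0229 0.0259]
   ((544.6726684570312, 319.18597412109375), (29.381309509277344, 80.67740631103516), 0.8508334159851074)
 comp [170, 200, 26, 45, 402] [0.4845 0.3182 0.0179] [0.0119 0.0181 0.0226]
   ((486.634765625, 318.7220458984375), (21.336223602294922, 96.68183135986328), 67.06018829345703)
scene0 case n 2655 z med 0.04276796855824647
((624.4793701171875, 88.83013153076172), (146.01419067382812, 154.35101318359375), 82.63057708740234) [[538.5999755859375, 26.299999237060547], [691.7000122070312, 6.5], [710.4000244140625, 151.3000030517578], [557.2999877929688, 171.10000610351562]]
bench z -0.0011231591242636912
 comp [209, 258, 20, 35, 295] [0.5473 0.3281 0.0209] [0.0107 0.0222 0.025 ]
   ((554.2181396484375, 319.7611999511719), (24.060937881469727, 89.72505187988281), 19.79012680053711)
 comp [229, 270, 32, 36, 347] [0.485  0.3229 0.0167] [0.0105 0.017  0.0216]
   ((486.38720703125, 320.7054138183594), (21.782072067260742, 97.93711853027344), 66.8970718383789)
```

View pics/wrist0.png

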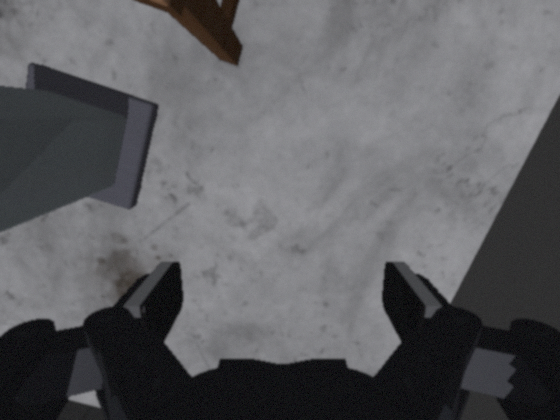

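```bash
cat >> h.py <<'E'
YAW=np.deg2rad(-7.73); ORG=np.array([.6221,.0876,0.])
def rv(yaw): # tool down, tool x at yaw
    return np.array([np.cos(yaw/2),np.sin(yaw/2),0])*np.pi
def c2w(x,y,z,org=None,yaw=None):
    org=ORG if org is None else org; yaw=YAW if yaw is None else yaw
    c,s=np.cos(yaw),np.sin(yaw); return np.array([org[0]+c*x-s*y,org[1]+s*x+c*y,z])
def snap(n,f):
    from workcell import get_image,camera_info
    ci=camera_info(n); p,d=get_image(n); cv2.imwrite(f"pics/{f}.png",p); np.savez(f"pics/{f}.npz",p=p,d=d,K=ci["K"],V=ci["view"])
E
python3 - <<'E'
from h import *
from workcell import *
p,d,K,V=load("wrist0"); print("cam",-V[:3,:3].T@V[:3,3])
G=np.array([.4866,.3190,0]); gy=np.deg2rad(-22.94)
for nm,P,y in [("press",c2w(2,0,0)*0+c2w(.002,0,.044),YAW),("hover",c2w(.002,0,.15),YAW),("open",c2w(-.125,0,.044),YAW),("gauge",G+[0,0,.005],gy),("gaugeup",G+[0,0,.2],gy),("slot",c2w(.0155,.027,.012),YAW),("slotup",c2w(.0155,.027,.2),YAW)]:
    for dy in (0,np.pi):
        q=kinematics.solve_ik(P,rv(y+dy)); print(nm,dy>0,None if q is None else np.round(q,2))
E
```

```text
cam [ 0.25292099 -0.54900941  0.37321398]
press False [ 0.03  0.61  1.61 -0.    0.92  1.74]
press True [ 0.03  0.61  1.61 -0.    0.92 -1.41]
hover False [ 0.03  0.48  1.53 -0.    1.13  1.74]
hover True [ 0.03  0.48  1.53 -0.    1.13 -1.41]
open False [ 0.07  0.49  1.89 -0.    0.77  1.78]
open True [ 0.07  0.49  1.89 -0.    0.77 -1.37]
gauge False [ 0.46  0.62  1.75 -0.    0.78  2.43]
gauge True [ 0.46  0.62  1.75 -0.    0.78 -0.71]
gaugeup False [ 0.46  0.36  1.59 -0.    1.19  2.43]
gaugeup True [ 0.46  0.36  1.59 -0.    1.19 -0.71]
slot False [ 0.07  0.67  1.58 -0.    0.89  1.77]
slot True [ 0.07  0.67  1.58 -0.    0.89 -1.37]
slotup False [ 0.07  0.46  1.43 -0.    1.25  1.77]
slotup True [ 0.07  0.46  1.43 -0.    1.25 -1.37]
```

```bash
python3 - <<'E'
from h import *
from workcell import *
t=bot.read_clock()
bot.move_to(c2w(.002,0,.20),rv(YAW+np.pi)); print("t",bot.read_clock()-t, bot.read_tool_pos())
snap("wrist","w1")
t=bot.read_clock(); fingers.gripper_close(); print("t close",bot.read_clock()-t, bot.read_width())
for i in range(4): print(bot.read_ft_force())
t=bot.read_clock(); bot.move_straight(c2w(.002,0,.06)); print("t",bot.read_clock()-t)
for i in range(4): print(bot.read_ft_force(),bot.read_clock())
E
```

```text
t 2.775 [0.62424391 0.08638625 0.20004761]
t close 0.7666999999999997 -0.001128402967299361
[ 1.22576566  0.14889189 -0.63038496]
[ 1.22576566  0.14889189 -0.63038496]
[ 1.22576566  0.14889189 -0.63038496]
[ 1.22576566  0.14889189 -0.63038496]
t 1.0833000000000004
[-0.48441373 -0.59532985 -0.35385283] 4.825
[-0.48441373 -0.59532985 -0.35385283] 4.825
[-0.48441373 -0.59532985 -0.35385283] 4.825
[-0.48441373 -0.59532985 -0.35385283] 4.825
```

View pics/w1.png

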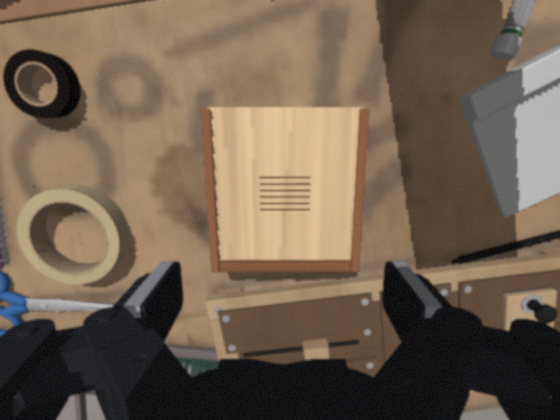

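The wrist view shows the case with rear rim corners near px (212,271) and (359,271), front corners near (204,108) and (368,108), and the groove patch centred at (285,193). I'll refine the case pose from these.

```bash
python3 - <<'E'
from h import *
p,d,K,V=load("w1"); W=cloud(d,K,V)
x,y,z=W[...,0],W[...,1],W[...,2]
print("bench z",np.median(z[150:250,380:400]), np.median(z[120:240,150:190]))
m=(z>.036)&(z<.06); m[:, :195]=0; m[:,375:]=0; m[275:]=0
m=cv2.morphologyEx(m.astype(np.uint8),cv2.MORPH_OPEN,np.ones((3,3)))
k,l,s,c=cv2.connectedComponentsWithStats(m); i=1+np.argmax(s[1:,4]); P=W[l==i]
r=cv2.minAreaRect((P[:,:2]*1000).astype(np.float32)); print(r,cv2.boxPoints(r).round(1).tolist(),np.median(P[:,2]))
m=(z>.0465)&(z<.06); m[:, :195]=0; m[:,375:]=0; m[275:]=0
m=cv2.morphologyEx(m.astype(np.uint8),cv2.MORPH_OPEN,np.ones((2,2)))
P=W[m>0];r=cv2.minAreaRect((P[:,:2]*1000).astype(np.float32)); print("rim",len(P),r,cv2.boxPoints(r).round(1).tolist())
# rays to planes for hand-picked pixels
def ray(u,v,zz):
    o=-V[:3,:3].T@V[:3,3]; dd=V[:3,:3].T@np.array([(u-K[0,2])/K[0,0],(v-K[1,2])/K[1,1],1]); return o+dd*(zz-o[2])/dd[2]
for uv,zz in [((211,271),.049),((359,271),.049),((203.5,108),.049),((368.5,108),.049),((285,193.5),.044),((286,107),.044)]:
    w=ray(*uv,zz); c,s_=np.cos(YAW),np.sin(YAW); e=w-ORG; print(uv,w.round(4),"case",(c*e[0]+s_*e[1]).round(4),(-s_*e[0]+c*e[1]).round(4))
for u0 in (225,255,285,315,345):
    print(u0,[round(float(np.median(z[v-4:v+4,u0-6:u0+6]))*1000,1) for v in (118,140,165,193,220,245)])
E
```

```text
bench z -6.635671980606564e-05 1.5565470656695574e-05
((625.7632446289062, 87.24970245361328), (142.106689453125, 151.70077514648438), 82.25060272216797) [[541.0, 27.100000381469727], [691.2999877929688, 6.599999904632568], [710.5, 147.39999389648438], [560.2000122070312, 167.89999389648438]] 0.0439957738456239
rim 4319 ((639.7142333984375, 87.73042297363281), (164.29537963867188, 175.61325073242188), 82.1363525390625) [[541.5, 18.399999618530273], [715.5, -5.699999809265137], [737.9000244140625, 157.10000610351562], [564.0, 181.10000610351562]]
(211, 271) [0.6893 0.0072 0.049 ] case 0.0775 -0.0706
(359, 271) [0.7086 0.1476 0.049 ] case 0.0776 0.0711
(203.5, 108) [0.5415 0.0297 0.049 ] case -0.072 -0.0682
(368.5, 108) [0.5604 0.1668 0.049 ] case -0.0718 0.0702
(285, 193.5) [0.6248 0.0875 0.044 ] case 0.0027 0.0002
(286, 107) [0.55   0.0984 0.044 ] case -0.0729 0.001
225 [43.9, 43.9, 43.7, 43.8, 43.6, 43.9]
255 [43.6, 43.9, 43.7, 43.7, 43.9, 43.8]
285 [43.7, 43.8, 43.8, 43.9, 43.8, 43.6]
315 [43.8, 43.9, 44.0, 43.9, 43.8, 43.8]
345 [43.7, 44.0, 44.0, 43.8, 43.7, 43.9]
```

```bash
cat >> h.py <<'E'
def ft(n=4,dt=.012):
    from workcell import bot
    f=[]
    for i in range(n):
        f.append(bot.read_ft_force()); bot.dwell(dt)
    return np.mean(f,0)
E
python3 - <<'E'
from h import *
from workcell import *
bot.dwell(.1)
f0=ft(8); print("f0",f0, bot.read_clock())
bot.move_straight(c2w(.002,0,.0485))
z=.0485; print(ft()-f0, bot.read_tool_pos(), bot.read_clock())
while z>.040:
    z-=.0004
    bot.move_straight(c2w(.002,0,z),v=.02)
    f=ft(3)-f0
    if f[2]>1.2: break
print(z,f,bot.read_tool_pos(),bot.read_clock())
np.save("f0.npy",f0); np.save("zc.npy",z)
E
```

```text
f0 [-0.17378712  0.01241506  0.18882205] 4.9917
[ 0.02659593 -0.32596139 -0.43493165] [0.62360251 0.08732718 0.04829426] 5.275
0.04330000000000003 [-0.07002995 -0.30186798  3.46397452] [0.62418934 0.08732224 0.04357176] 8.85
```

```bash
python3 - <<'E'
from h import *
from workcell import *
f0=np.load("f0.npy"); z=float(np.load("zc.npy"))
for i in range(5):
    f=ft(4)-f0; print(z,f.round(2),bot.read_tool_pos()[2],bot.read_clock())
    if f[2]>7: break
    z-=.0001 if f[2]>4.5 else .0002
    bot.move_straight(c2w(.002,0,z),v=.02)
np.save("zc.npy",z)
E
```

```text
0.04330000000000003 [-0.58 -0.14  3.99] 0.04357157032475094 8.8833
0.043100000000000034 [-1.21 -0.37  5.81] 0.04348584909148326 9.1667
0.04300000000000003 [-1.42  0.04  5.65] 0.04344100279715396 9.45
0.04290000000000003 [-1.3  -0.54  5.85] 0.043420661012559356 9.7333
0.042800000000000026 [-1.55 -0.04  6.97] 0.04336563437979477 10.0167
```

```bash
python3 - <<'E'
from h import *
from workcell import *
f0=np.load("f0.npy"); z=float(np.load("zc.npy"))-.00015
x=.002
for i in range(3):
    x-=.006
    bot.move_straight(c2w(x,0,z),v=.05)
    f=ft(4)-f0; print(round(x,4),round(z,5),f.round(2),bot.read_tool_pos().round(4),round(bot.read_clock(),2))
    z+=np.clip((f[2]-8)*.0001,-.0002,.0003)
np.save("zc.npy",z); np.save("xc.npy",x)
snap("scene","s1")
p=cv2.imread("pics/s1.png"); cv2.imwrite("pics/s1c.png",cv2.resize(p[140:260,180:320],None,fx=4,fy=4))
E
```

```text
-0.004 0.04255 [ 0.96 -0.46  6.93] [0.6193 0.0882 0.0434] 10.57
-0.01 0.04244 [0.84 0.03 7.53] [0.6134 0.089  0.0434] 10.87
-0.016 0.0424 [0.65 0.   8.  ] [0.6073 0.0899 0.0433] 11.17
```

View pics/s1c.png

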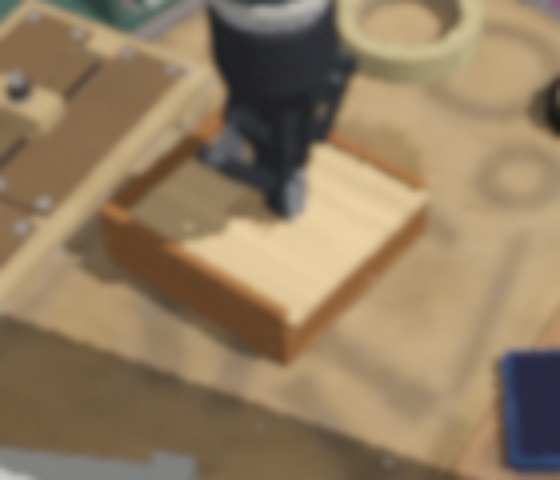

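```bash
cat >> h.py <<'E'
def lidfront(n):
    p,d,K,V=load(n); W=cloud(d,K,V); c,s=np.cos(YAW),np.sin(YAW)
    e=W-ORG; X=c*e[...,0]+s*e[...,1]; Y=-s*e[...,0]+c*e[...,1]; Z=W[...,2]
    m=(abs(Y)<.05)&(Z>.035)&(Z<.05)&(X<.0)&(X>-.22)
    h=np.histogram(X[m],np.arange(-.22,.0,.004)); return [(round(float(b),3),int(k)) for k,b in zip(*h) if k>3][:4]
E
python3 - <<'E'
from h import *
print(lidfront("scene0"),lidfront("s1"),lidfront("top0"))
E
```

```text
[(-0.076, 58), (-0.072, 47), (-0.068, 49), (-0.064, 52)] [(-0.08, 18), (-0.076, 63), (-0.072, 48), (-0.068, 53)] [(-0.076, 47), (-0.072, 94), (-0.068, 92), (-0.064, 89)]
```

```bash
python3 - <<'E'
from h import *
from workcell import *
f0=np.load("f0.npy"); z=float(np.load("zc.npy")); x=float(np.load("xc.npy"))
z-=.0003
for i in range(3):
    bot.move_straight(c2w(x,0,z),v=.02)
    f=ft(5)-f0; print(round(z,5),f.round(2),bot.read_tool_pos().round(5))
    if f[2]>9.7: break
    z-=np.clip((10-f[2])*.0001,0,.0002)
for i in range(2):
    x-=.005
    bot.move_straight(c2w(x,0,z),v=.03)
    g=bot.read_ft_force()-f0
    f=ft(4)-f0; print(round(x,4),round(z,5),g.round(2),f.round(2),bot.read_tool_pos().round(4),round(bot.read_clock(),2))
np.save("zc.npy",z); np.save("xc.npy",x)
snap("scene","s2"); print(lidfront("s2"))
E
```

```text
0.0421 [-0.07  0.02  9.41] [0.60735 0.08989 0.04322]
0.04204 [0.09 0.04 9.9 ] [0.60732 0.08988 0.04318]
-0.021 0.04204 [ 2.92 -0.65  7.07] [ 2.3  -0.25  8.05] [0.6033 0.0905 0.0433] 12.15
-0.026 0.04204 [ 1.8  -1.2   8.09] [ 2.37 -0.54  8.26] [0.5983 0.0912 0.0433] 12.5
[(-0.088, 15), (-0.084, 59), (-0.08, 51), (-0.076, 51)]
```

```bash
cat > drag.py <<'E'
import sys
from h import *
from workcell import *
def drag(dx,n,target=9.5,v=.04):
    f0=np.load("f0.npy"); z=float(np.load("zc.npy")); x=float(np.load("xc.npy"))
    for i in range(n):
        x+=dx
        bot.move_straight(c2w(x,0,z),v=v)
        f=ft(4)-f0; print(round(x,4),round(z,5),f.round(2),bot.read_tool_pos().round(4),round(bot.read_clock(),2))
        np.save("zc.npy",z); np.save("xc.npy",x)
        if f[2]>13: z+=.0005
        else: z+=np.clip((f[2]-target)*.0001,-.00025,.0003)
    np.save("zc.npy",z)
E
python3 - <<'E'
from drag import *
drag(-.012,4)
snap("scene","s3"); print(lidfront("s3"))
E
```

```text
-0.038 0.04204 [ 1.14 -0.63  9.28] [0.5861 0.0928 0.0432] 13.03
-0.05 0.04202 [1.34 0.14 8.61] [0.5742 0.0945 0.0431] 13.52
-0.062 0.04193 [1.41 0.38 9.15] [0.5624 0.0961 0.0431] 14.0
-0.074 0.04189 [1.87 0.58 9.64] [0.5505 0.0977 0.043 ] 14.48
[(-0.12, 45), (-0.116, 58), (-0.112, 46), (-0.108, 48)]
```

```bash
python3 - <<'E'
from drag import *
drag(-.012,2,target=11,v=.02)
snap("scene","s4"); print(lidfront("s4"))
drag(-.02,1,target=11,v=.03)
snap("scene","s5"); print(lidfront("s5"))
E
```

```text
-0.086 0.04191 [ 3.28 -0.62  8.76] [0.5395 0.0993 0.0431] 15.32
-0.098 0.04168 [ 2.87 -0.48  9.78] [0.5278 0.1009 0.043 ] 16.1
[(-0.144, 51), (-0.14, 45), (-0.136, 51), (-0.132, 56)]
-0.118 0.04156 [ 2.36 -0.36 11.43] [0.5079 0.1036 0.0429] 17.0
[(-0.164, 49), (-0.16, 56), (-0.156, 45), (-0.152, 55)]
```

```bash
python3 - <<'E'
from drag import *
drag(-.012,2,target=10.5,v=.025)
snap("scene","s6"); print(lidfront("s6"))
E
```

```text
-0.13 0.0416 [ 2.61 -0.4  10.94] [0.496  0.1052 0.0429] 17.72
-0.142 0.04165 [ 3.94 -1.26  9.85] [0.4848 0.1068 0.043 ] 18.38
[(-0.188, 24), (-0.184, 64), (-0.18, 55), (-0.176, 50)]
```

```bash
python3 - <<'E'
from drag import *
drag(-.007,1,target=10,v=.02)
snap("scene","s7"); print(lidfront("s7"))
p=bot.read_tool_pos(); 
bot.move_straight(c2w(-.13,0,.09),v=.15)
t=bot.read_clock(); fingers.gripper_open(); print("open t",bot.read_clock()-t)
bot.move_to(c2w(.0,0,.22),rv(YAW+np.pi)); print(bot.read_clock(),bot.read_tool_pos())
snap("wrist","w2"); snap("top","t2"); print(lidfront("t2"))
E
```

```text
-0.149 0.04158 [ 4.47 -0.65  8.99] [0.4782 0.1078 0.0429] 18.97
[(-0.188, 21), (-0.184, 67), (-0.18, 48), (-0.176, 58)]
open t 0.7833000000000006
21.0667 [0.62026204 0.08769119 0.21855283]
[(-0.184, 17), (-0.18, 17), (-0.176, 18), (-0.172, 15)]
```

View pics/w2.png

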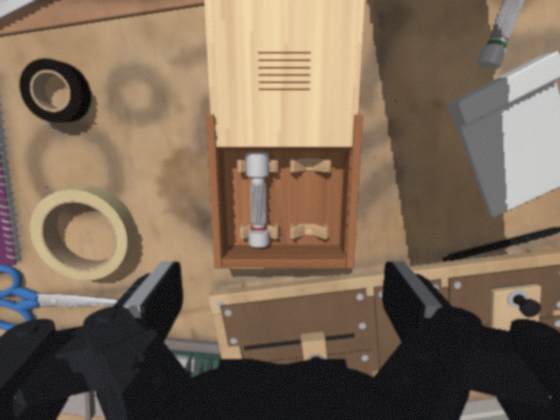

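View pics/t2.png

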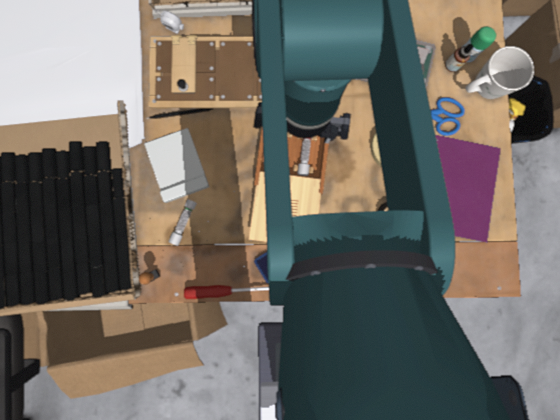

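The lid is at its stop. In the wrist view the rear compartment is open, with the stored gauge at px (258,200), the empty Vs at about (311,166) and (309,231), and the grooves at (284,71).

```bash
python3 - <<'E'
from h import *
p,d,K,V=load("w2"); W=cloud(d,K,V)
c,s_=np.cos(YAW),np.sin(YAW); e=W-ORG
X=c*e[...,0]+s_*e[...,1]; Y=-s_*e[...,0]+c*e[...,1]; Z=W[...,2]
def ray(u,v,zz):
    o=-V[:3,:3].T@V[:3,3]; dd=V[:3,:3].T@np.array([(u-K[0,2])/K[0,0],(v-K[1,2])/K[1,1],1]); w=o+dd*(zz-o[2])/dd[2]; g=w-ORG
    return np.round([c*g[0]+s_*g[1],-s_*g[0]+c*g[1]],4)
print("groove",ray(284,71,.044))
for v in (211,):
    print("rim rear",ray(217,268,.049),ray(352,268,.049))
# stored gauge
m=(X>-.04)&(X<.072)&(Y>-.05)&(Y<-.005)&(Z>.024)&(Z<.042)
m=cv2.morphologyEx(m.astype(np.uint8),cv2.MORPH_OPEN,np.ones((3,3)))>0
P=np.stack([X[m],Y[m]],-1).astype(np.float32)*1000; print("stored",len(P),cv2.minAreaRect(P),np.percentile(Z[m],95), P.min(0),P.max(0))
# V rests on left
m=(X>-.04)&(X<.072)&(Y>.004)&(Y<.055)&(Z>.010)&(Z<.03)
h,_=np.histogram(X[m],np.arange(-.04,.075,.003)); print(list(zip(np.arange(-40,75,3),h)))
for lo,hi in ((-.03,-.005),(.03,.065)):
    k=m&(X>lo)&(X<hi)&(Z>.0165); print(len(X[k]),"x",np.percentile(X[k],[2,50,98]).round(4),"y",np.percentile(Y[k],[1,99]).round(4))
up=cv2.resize(p[90:290,190:380],None,fx=3,fy=3,interpolation=cv2.INTER_CUBIC); cv2.imwrite("pics/w2c.png",up)
# loose gauge from top t2 compare
p,d,K,V=load("t2"); W=cloud(d,K,V); x,y,z=W[...,0],W[...,1],W[...,2]
m=(x>.42)&(x<.56)&(y>.26)&(y<.36)&(z>.007)&(z<.03); m=cv2.morphologyEx(m.astype(np.uint8),cv2.MORPH_OPEN,np.ones((3,3)))
k,l,s,cc=cv2.connectedComponentsWithStats(m)
for i in range(1,k):
    if s[i,4]>60: print(cv2.minAreaRect((W[l==i][:,:2]*1000).astype(np.float32)))
E
```

```text
groove [-0.1085  0.    ]
rim rear [ 0.0784 -0.0678] [0.0784 0.0692]
stored 1838 ((17.809661865234375, -28.327192306518555), (104.69783782958984, 43.76838302612305), 0.5152663588523865) 0.03551310811809771 [-34.567654 -49.749535] [70.28094  -5.977644]
[(np.int64(-40), np.int64(0)), (np.int64(-37), np.int64(0)), (np.int64(-34), np.int64(0)), (np.int64(-31), np.int64(0)), (np.int64(-28), np.int64(99)), (np.int64(-25), np.int64(90)), (np.int64(-22), np.int64(98)), (np.int64(-19), np.int64(95)), (np.int64(-16), np.int64(19)), (np.int64(-13), np.int64(0)), (np.int64(-10), np.int64(0)), (np.int64(-7), np.int64(0)), (np.int64(-4), np.int64(0)), (np.int64(-1), np.int64(0)), (np.int64(2), np.int64(0)), (np.int64(5), np.int64(0)), (np.int64(8), np.int64(0)), (np.int64(11), np.int64(0)), (np.int64(14), np.int64(0)), (np.int64(17), np.int64(0)), (np.int64(20), np.int64(0)), (np.int64(23), np.int64(0)), (np.int64(26), np.int64(0)), (np.int64(29), np.int64(0)), (np.int64(32), np.int64(0)), (np.int64(35), np.int64(0)), (np.int64(38), np.int64(0)), (np.int64(41), np.int64(0)), (np.int64(44), np.int64(111)), (np.int64(47), np.int64(85)), (np.int64(50), np.int64(80)), (np.int64(53), np.int64(84)), (np.int64(56), np.int64(14)), (np.int64(59), np.int64(0)), (np.int64(62), np.int64(0)), (np.int64(65), np.int64(0)), (np.int64(68), np.int64(324)), (np.int64(71), np.int64(0))]
235 x [-0.0272 -0.0216 -0.0156] y [0.0073 0.0472]
214 x [0.0448 0.05   0.0562] y [0.0067 0.0474]
((545.0963745117188, 318.7066955566406), (28.903108596801758, 79.98146057128906), 1.330102801322937)
((486.6830749511719, 318.5404052734375), (21.51670265197754, 96.206298828125), 66.7750015258789)
```

View pics/w2c.png

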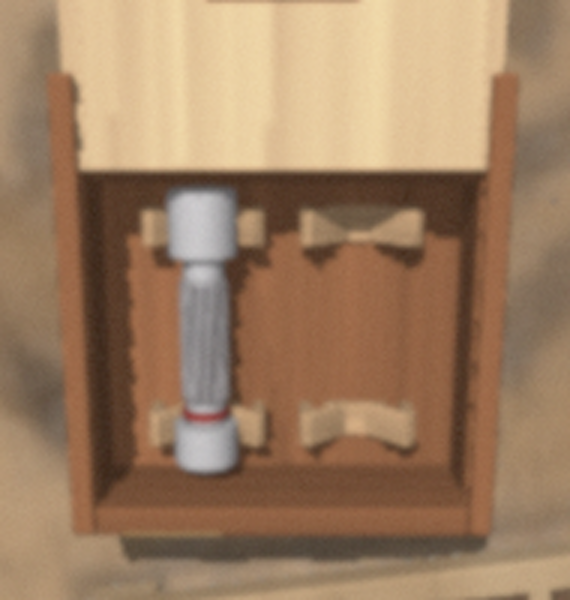

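```bash
python3 - <<'E'
from h import *
from workcell import *
gy=np.deg2rad(-23.1)
G=np.array([.4867,.3188,.12])
bot.move_to(G,rv(gy+np.pi)); print(bot.read_clock(),bot.read_tool_pos())
snap("wrist","w3")
p,d,K,V=load("w3"); W=cloud(d,K,V); x,y,z=W[...,0],W[...,1],W[...,2]
m=(x>.42)&(x<.58)&(y>.26)&(y<.38)&(z>.006)&(z<.03); m=cv2.morphologyEx(m.astype(np.uint8),cv2.MORPH_OPEN,np.ones((3,3)))
k,l,s,cc=cv2.connectedComponentsWithStats(m)
for i in range(1,k):
    if s[i,4]>200: print(s[i],cv2.minAreaRect((W[l==i][:,:2]*1000).astype(np.float32)),np.percentile(W[l==i][:,2],97))
E
```

```text
22.2667 [0.48734897 0.31841834 0.12016286]
[ 270  142   30  127 2982] ((487.57342529296875, 318.5802917480469), (21.685136795043945, 97.56340026855469), 66.50121307373047) 0.022534749976779393
[ 260  234  124   97 5238] ((569.492431640625, 318.91448974609375), (52.15346908569336, 98.29742431640625), 19.88190269470215) 0.024638302616757216
```

View pics/w3.png

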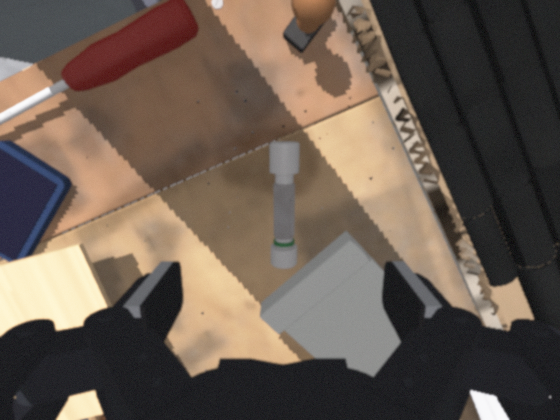

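```bash
python3 - <<'E'
from h import *
for n in ("w3","top0"):
    p,d,K,V=load(n); W=cloud(d,K,V)
    e=W-np.array([.4876,.3186,0]); a=np.deg2rad(-23.5); A=np.cos(a)*e[...,0]+np.sin(a)*e[...,1]; L=-np.sin(a)*e[...,0]+np.cos(a)*e[...,1]; z=W[...,2]
    for lo,hi in ((-70,-35),(35,50),(50,60),(60,75),(75,95)):
        m=(L>lo/1e3)&(L<hi/1e3)&(z>.008)&(z<.11)&(abs(A)<.06)&(d>0); m=cv2.erode(m.astype(np.uint8),np.ones((2,2)))>0
        print(n,lo,hi,m.sum(), (A[m].min()*1e3,A[m].max()*1e3,z[m].max()) if m.sum() else "")
E
```

```text
w3 -70 -35 0 
w3 35 50 760 (np.float64(23.944222607650936), np.float64(59.8702881913454), np.float64(0.025443605427527403))
w3 50 60 349 (np.float64(23.09547519517545), np.float64(59.98563874549903), np.float64(0.02527411678276846))
w3 60 75 370 (np.float64(-59.37470422571339), np.float64(59.93197040119704), np.float64(0.05928743984590818))
w3 75 95 1374 (np.float64(-59.52077292827327), np.float64(59.81757318985208), np.float64(0.060866584664423413))
top0 -70 -35 0 
top0 35 50 88 (np.float64(23.702358584920365), np.float64(57.70138929177818), np.float64(0.026299004808427534))
top0 50 60 33 (np.float64(25.829872278572275), np.float64(57.79222222296286), np.float64(0.026611908773330306))
top0 60 75 37 (np.float64(-59.52630258988192), np.float64(58.02705110637215), np.float64(0.05685527721536686))
top0 75 95 112 (np.float64(-58.63089817518292), np.float64(57.47834440231657), np.float64(0.060610690931801485))
```

```bash
python3 - <<'E'
from h import *
from workcell import *
gy=np.deg2rad(-23.5)
bot.move_straight([.4876,.3186,.04],rv(gy+np.pi),v=.2)
bot.move_straight([.4876,.3186,.0055],v=.08)
print(bot.read_tool_pos(),bot.read_ft_force())
fingers.gripper_close(); print(bot.read_width(),bot.read_clock())
bot.move_straight([.4876,.3186,.11],v=.12)
print(bot.read_tool_pos(),bot.read_ft_force(),bot.read_width())
bot.move_to(c2w(.0145,.027,.11),rv(YAW+np.pi)); print(bot.read_clock(),bot.read_tool_pos(),bot.read_width())
snap("wrist","w4"); snap("scene","s8")
E
```

```text
[0.48743197 0.31858038 0.00524848] [ 0.20766743  0.19616647 -0.18862616]
0.14828129879555343 24.1083
[0.48694096 0.31827337 0.10924103] [-0.23862627 -0.26846751 -2.17629988] 0.1545069024752818
26.1417 [0.63902852 0.11315552 0.10931286] 0.14970086630426607
```

View pics/w4.png

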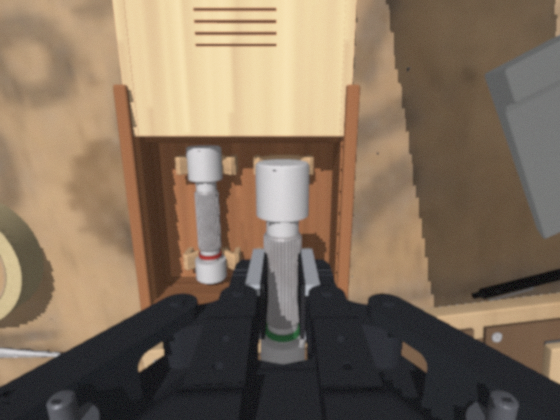

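```bash
python3 - <<'E'
from h import *
p,d,K,V=load("w4"); W=cloud(d,K,V)
c,s_=np.cos(YAW),np.sin(YAW); e=W-ORG
X=c*e[...,0]+s_*e[...,1]; Y=-s_*e[...,0]+c*e[...,1]; Z=W[...,2]
for v in range(165,350,15):
    print(v,[(round(float(X[v,u])*1e3,1),round(float(Y[v,u])*1e3,1),round(float(Z[v,u])*1e3,1)) for u in (278,282,286)])
v=200; print([(u,round(float(Y[v,u])*1e3,1),round(float(Z[v,u])*1e3,1)) for u in range(250,316,6)])
e=np.array([.63903,.11316,0])-ORG; print("tcp case",c*e[0]+s_*e[1],-s_*e[0]+c*e[1])
E
```

```text
165 [(-35.8, 24.7, 121.3), (-35.8, 26.3, 121.3), (-35.8, 27.8, 121.0)]
180 [(-30.6, 24.7, 125.1), (-30.9, 26.3, 126.7), (-30.6, 27.8, 125.2)]
195 [(-24.8, 24.7, 125.8), (-24.8, 26.3, 125.9), (-24.5, 27.8, 124.4)]
210 [(-18.7, 24.7, 125.3), (-18.7, 26.3, 125.2), (-18.5, 27.8, 124.7)]
225 [(-11.2, 24.6, 121.5), (-11.4, 26.2, 122.0), (-11.3, 27.9, 121.7)]
240 [(-4.9, 24.6, 122.1), (-4.8, 26.2, 121.7), (-5.0, 27.9, 122.2)]
255 [(1.9, 24.6, 121.7), (2.1, 26.2, 121.2), (1.5, 27.9, 122.6)]
270 [(8.9, 24.5, 121.4), (8.7, 26.2, 121.7), (9.3, 27.9, 120.5)]
285 [(15.1, 24.5, 123.0), (15.3, 26.2, 122.6), (15.4, 27.9, 122.3)]
300 [(22.4, 24.5, 122.7), (22.6, 26.2, 122.3), (22.8, 28.0, 122.0)]
315 [(30.0, 24.5, 122.4), (29.9, 26.2, 122.4), (30.1, 28.0, 122.3)]
330 [(38.1, 24.4, 121.6), (38.1, 26.2, 121.6), (38.2, 28.0, 121.5)]
345 [(45.7, 24.4, 121.9), (46.8, 26.2, 120.5), (46.4, 28.0, 121.0)]
[(250, 2.1, 6.9), (256, 6.6, 6.8), (262, 18.3, 122.0), (268, 20.8, 124.1), (274, 23.1, 124.4), (280, 25.5, 125.2), (286, 27.8, 125.3), (292, 30.1, 125.3), (298, 32.6, 122.8), (304, 35.1, 120.6), (310, 47.3, 5.7)]
tcp case 0.013338206606792153 0.027604904356192325
```

```bash
python3 - <<'E'
from h import *
from workcell import *
X,Y=.016,.027
bot.move_straight(c2w(X,Y,.05),v=.15)
bot.move_straight(c2w(X,Y,.021),v=.06)
f0=ft(5); z=.021; print(f0.round(2),bot.read_tool_pos(),bot.read_clock())
while z>.0145:
    z-=.0005; bot.move_straight(c2w(X,Y,z),v=.02); f=ft(3)-f0
    if f[2]>2 or z<.019: print(round(z,5),f.round(2),bot.read_tool_pos()[2].round(5))
    if f[2]>2.5: break
print(bot.read_clock(),bot.read_width())
E
```

```text
[ 0.41 -0.3  -1.49] [0.64172836 0.11216487 0.02098973] 27.4667
0.0185 [-0.89  0.24  0.  ] 0.01847
0.018 [-0.51 -0.14 -0.11] 0.01798
0.0175 [-0.69  0.66  0.34] 0.01753
0.017 [-0.33  1.23  1.83] 0.01716
0.0165 [-0.19  2.35  3.9 ] 0.01682
29.9417 0.1538575432875776
```

```bash
python3 - <<'E'
from h import *
from workcell import *
t=bot.read_clock(); fingers.gripper_open(); print(bot.read_clock()-t,bot.read_width(),bot.read_ft_force(),bot.read_tool_pos())
snap("scene","s9"); snap("wrist","w5")
E
```

```text
0.5500000000000007 0.7647265231653901 [  1.09950244 -24.99083518  -5.01774288] [0.63993406 0.10357255 0.01488641]
```

View pics/w5.png

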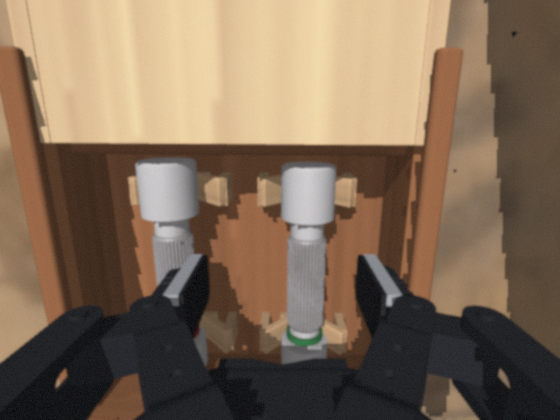

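```bash
python3 - <<'E'
from h import *
p,d,K,V=load("w5"); W=cloud(d,K,V)
c,s_=np.cos(YAW),np.sin(YAW); e=W-ORG
X=c*e[...,0]+s_*e[...,1]; Y=-s_*e[...,0]+c*e[...,1]; Z=W[...,2]
for v in (170,190,210,238,255):
    print(v,[(round(float(X[v,u])*1e3),round(float(Y[v,u])*1e3,1),round(float(Z[v,u])*1e3,1)) for u in range(135,205,6)])
    print('   L',[(round(float(X[v,u])*1e3),round(float(Y[v,u])*1e3,1),round(float(Z[v,u])*1e3,1)) for u in range(278,342,6)])
for v in (262,275,290):
    print(v,[(u,round(float(Y[v,u])*1e3,1),round(float(Z[v,u])*1e3,1)) for u in list(range(155,215,5))+list(range(355,410,5))])
E
python3 -c "
import cv2
p=cv2.imread('pics/s9.png'); cv2.imwrite('pics/s9c.png',cv2.resize(p[120:260,170:330],None,fx=4,fy=4,interpolation=2))"
```

```text
170 [(-28, -50.8, 6.0), (-32, -35.9, 33.5), (-32, -33.9, 32.9), (-33, -30.7, 35.2), (-33, -28.4, 35.5), (-33, -26.5, 34.5), (-32, -24.4, 34.1), (-32, -22.6, 32.8), (-32, -21.0, 30.7), (-52, 18.6, 157.7), (-31, -17.9, 25.3), (-28, -20.5, 5.9)]
   L [(-28, 14.7, 6.1), (-32, 17.6, 26.9), (-32, 19.9, 29.7), (-32, 22.2, 30.8), (-32, 24.4, 32.1), (-33, 26.6, 33.2), (-33, 28.8, 32.8), (-33, 31.1, 32.6), (-32, 33.6, 30.4), (-32, 36.2, 27.9), (-29, 41.9, 6.1)]
190 [(-22, -44.5, 21.8), (-24, -37.2, 32.3), (-25, -34.1, 34.3), (-25, -31.1, 36.0), (-25, -29.1, 35.4), (-25, -27.0, 34.9), (-25, -25.1, 33.8), (-25, -23.3, 32.4), (-24, -21.3, 31.5), (-24, -19.4, 30.2), (-23, -18.7, 24.4), (-21, -19.0, 13.6)]
   L [(-22, 15.0, 17.7), (-24, 17.6, 27.6), (-24, 20.0, 30.1), (-25, 22.3, 30.9), (-25, 24.5, 32.1), (-25, 26.8, 32.2), (-25, 29.1, 32.6), (-25, 31.5, 31.2), (-25, 33.9, 30.4), (-24, 36.6, 27.5), (-22, 40.4, 18.5)]
210 [(-9, -52.6, 6.5), (-16, -38.8, 30.8), (-17, -35.0, 34.1), (-17, -32.5, 34.5), (-17, -29.7, 35.6), (-17, -27.8, 34.6), (-17, -25.4, 34.9), (-17, -23.4, 34.1), (-16, -21.8, 31.8), (
[... 1754 characters left out ...]
, (205, -15.4, 29.1), (210, -19.1, 5.7), (355, 52.9, 5.7), (360, 50.1, 27.5), (365, 49.9, 36.2), (370, 50.0, 43.1), (375, 51.5, 44.2), (380, 53.5, 43.8), (385, 55.5, 43.5), (390, 59.9, 35.7), (395, 61.7, 36.4), (400, 62.8, 38.6), (405, 64.2, 40.1)]
290 [(155, -29.0, 48.2), (160, -27.1, 48.4), (165, -25.0, 49.1), (170, -20.5, 56.1), (175, -18.8, 56.0), (180, -16.8, 56.9), (185, -15.4, 56.2), (190, -15.1, 51.8), (195, -15.2, 45.4), (200, -15.2, 38.9), (205, -15.5, 30.4), (210, -19.5, 6.0), (355, 53.3, 5.9), (360, 50.1, 29.4), (365, 50.0, 37.7), (370, 50.5, 43.1), (375, 50.5, 49.5), (380, 50.5, 55.2), (385, 52.0, 55.7), (390, 53.7, 55.5), (395, 55.2, 56.0), (400, 60.1, 47.4), (405, 61.8, 47.7)]
```

View pics/s9c.png

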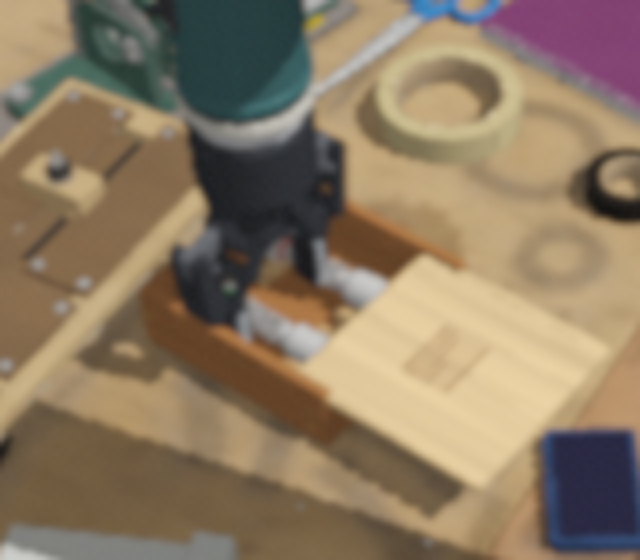

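```bash
python3 - <<'E'
from h import *
from workcell import *
bot.move_straight(c2w(.016,.027,.060),v=.08)
print(bot.read_clock(),bot.read_width(),bot.read_ft_force(),bot.read_tool_pos())
bot.move_straight(c2w(.0,.0,.16),v=.2)
print(bot.read_clock(),bot.read_width(),bot.read_ft_force(),bot.read_tool_pos())
snap("wrist","w6")
p,d,K,V=load("w6"); cv2.imwrite("pics/w6c.png",cv2.resize(p[90:300,170:400],None,fx=3,fy=2.8,interpolation=2))
E
```

```text
31.2833 1.0004072034464262 [ 0.7398893  -0.53010246 -0.17948934] [0.64155707 0.112912   0.06004518]
31.9583 1.0011956784628 [ 0.38127424 -0.65457404 -0.59578479] [0.62154459 0.08786122 0.15925193]
```

View pics/w6.png

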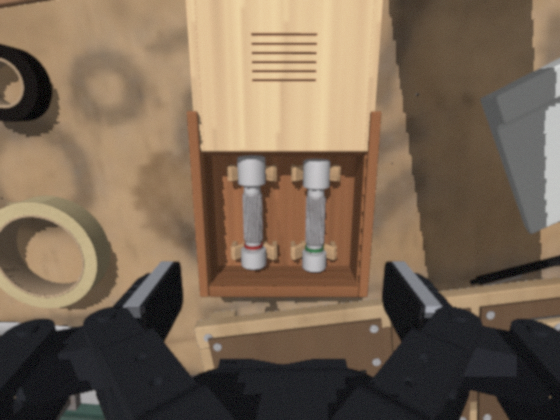

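```bash
python3 - <<'E'
from h import *
p,d,K,V=load("w6"); W=cloud(d,K,V)
c,s_=np.cos(YAW),np.sin(YAW); e=W-ORG
X=c*e[...,0]+s_*e[...,1]; Y=-s_*e[...,0]+c*e[...,1]; Z=W[...,2]
k=np.ones((3,3))
for nm,yc,h in (("stored",-.027,.023),("loose",.027,.023)):
    m=(X>-.038)&(X<.068)&(abs(Y-yc)<.016)&(Z>h)&(Z<.042); m=cv2.morphologyEx(m.astype(np.uint8),cv2.MORPH_OPEN,k)>0
    x,y,z=X[m],Y[m],Z[m]
    fr=x<-.012; re=x>.048
    print(nm,cv2.minAreaRect((np.stack([x,y],-1)*1000).astype(np.float32)),"front head y",(y[fr].min()+y[fr].max())/2,"rear",(y[re].min()+y[re].max())/2,"ztop",[np.percentile(z[q],90).round(4) for q in (fr,re)])
E
python3 - <<'E'
from h import *
from workcell import *
fingers.gripper_close()
x=-.106
bot.move_to(c2w(x,0,.065),rv(YAW+np.pi))
bot.move_straight(c2w(x,0,.0465),v=.06); bot.dwell(.1)
f0=ft(8); z=.0465; print(f0,bot.read_tool_pos(),bot.read_clock())
while z>.040:
    z-=.0006
    bot.move_straight(c2w(x,0,z),v=.02); f=ft(3)-f0
    if f[2]>1.5: break
print(z,f.round(2),bot.read_tool_pos()[2],bot.read_clock())
for i in range(5):
    if f[2]>9.5: break
    z-=np.clip((10-f[2])*.0001,.00005,.0004)
    bot.move_straight(c2w(x,0,z),v=.02); f=ft(4)-f0
    print(round(z,5),f.round(2),bot.read_tool_pos()[2],bot.read_clock())
np.save("f0.npy",f0); np.save("zc.npy",z); np.save("xc.npy",x)
E
```

```text
stored ((12.831001281738281, -27.177797317504883), (22.73283576965332, 97.26193237304688), 89.46450805664062) front head y -0.026864161355232057 rear -0.027205740987908147 ztop [np.float64(0.0335), np.float64(0.0331)]
loose ((15.573783874511719, 27.731887817382812), (97.21876525878906, 21.276641845703125), 0.31736886501312256) front head y 0.027518317871435022 rear 0.02767207778950318 ztop [np.float64(0.0329), np.float64(0.0324)]
[ 0.00803945  0.09044865 -0.16156166] [0.51733594 0.10186291 0.04664937] 34.025
0.04349999999999998 [0.08 0.07 1.84] 0.043630634654808126 35.4
0.0431 [-1.02 -0.35  5.74] 0.04345062891190918 35.6833
0.0427 [-1.88 -0.    8.57] 0.043264377248839594 35.9667
0.04256 [-2.44 -0.56  9.3 ] 0.043242963055015834 36.25
0.04249 [-1.81 -0.45 10.22] 0.04320609777001171 36.5333
```

Both gauges read as seated: stored at y -27.2 mm, loose at y +27.7 mm, with top heights matching. Next I'll drag the lid shut.

```bash
python3 - <<'E'
from drag import *
drag(.012,2,target=10.5,v=.025)
snap("scene","s10"); print(lidfront("s10"))
E
```

```text
-0.094 0.04249 [-2.27 -0.45 10.11] [0.5289 0.1003 0.0432] 37.2
-0.082 0.04245 [-2.68 -0.45 10.44] [0.5408 0.0987 0.0432] 37.87
[(-0.164, 25), (-0.16, 67), (-0.156, 53), (-0.152, 49)]
```

```bash
python3 - <<'E'
from drag import *
drag(.016,4,target=10.5,v=.025)
snap("scene","s11"); print(lidfront("s11"))
E
```

```text
-0.066 0.04244 [-2.72 -0.41  9.98] [0.5566 0.0965 0.0432] 38.74
-0.05 0.04239 [-2.58 -0.14  9.98] [0.5725 0.0943 0.0432] 39.57
-0.034 0.04234 [-2.76 -0.16 10.05] [0.5884 0.0922 0.0432] 40.39
-0.018 0.04229 [-2.33 -0.43 10.53] [0.6043 0.09   0.0432] 41.22
[(-0.1, 28), (-0.096, 57), (-0.092, 46), (-0.088, 48)]
```

```bash
python3 - <<'E'
from drag import *
drag(.0125,2,target=10.5,v=.025)
drag(.006,1,target=10.5,v=.02)
snap("scene","s12"); print(lidfront("s12"))
E
```

```text
-0.0055 0.0423 [-2.38 -0.23  9.61] [0.6167 0.0883 0.0432] 41.95
0.007 0.04221 [-4.29 -0.47 11.78] [0.6284 0.0867 0.0431] 42.63
0.013 0.04233 [-7.95  0.95 14.22] [0.6321 0.0862 0.0429] 43.12
[(-0.076, 29), (-0.072, 74), (-0.068, 42), (-0.064, 51)]
```

```bash
python3 - <<'E'
from h import *
from workcell import *
p=bot.read_tool_pos()
bot.move_straight(c2w(.009,0,.07),v=.1)
bot.move_to(c2w(.0,0,.2),rv(YAW+np.pi))
print(bot.read_clock(),bot.read_ft_force())
snap("wrist","w7"); snap("scene","s13"); print(lidfront("s13"),lidfront("w7"),lidfront("w1"))
p,d,K,V=load("w7"); cv2.imwrite("pics/w7c.png",cv2.resize(p[90:290,190:380],None,fx=3,fy=3,interpolation=2))
E
```

```text
44.1833 [-0.12504716  0.38683346 -0.59578249]
[(-0.076, 43), (-0.072, 56), (-0.068, 52), (-0.064, 52)] [(-0.072, 482), (-0.068, 580), (-0.064, 577), (-0.06, 461)] [(-0.076, 94), (-0.072, 505), (-0.068, 566), (-0.064, 580)]
```

View pics/w7c.png

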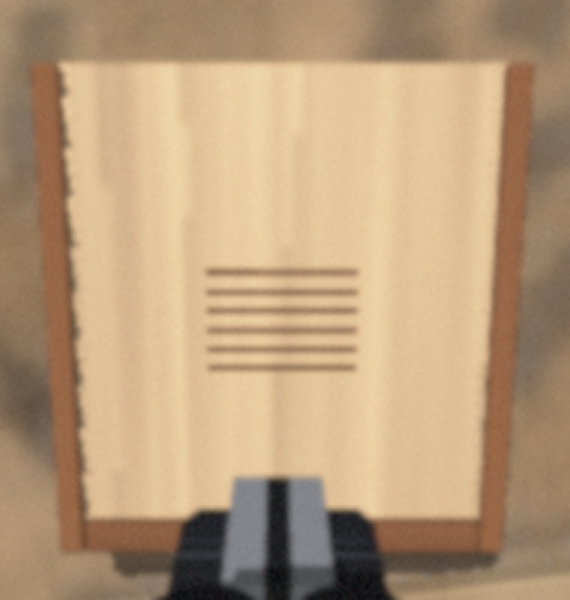

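```bash
python3 - <<'E'
from h import *
def g(n,u,v,zz=.044):
    p,d,K,V=load(n); c,s=np.cos(YAW),np.sin(YAW)
    o=-V[:3,:3].T@V[:3,3]; dd=V[:3,:3].T@np.array([(u-K[0,2])/K[0,0],(v-K[1,2])/K[1,1],1]); w=o+dd*(zz-o[2])/dd[2]-ORG
    return round(1e3*(c*w[0]+s*w[1]),1)
print("groove now",g("w7",284,196.5),"rear rim",g("w7",284,90+552/3,.049),"lid rear",g("w7",284,90+519/3,.044),"front",g("w7",284,90+62/3,.044),"side front",g("w7",204,90+63/3,.049))
print("w2 groove",g("w2",284,71))
E
```

```text
groove now 3.4 rear rim 78.6 lid rear 69.5 front -72.0 side front -71.7
w2 groove -108.5
```

```bash
python3 - <<'E'
from workcell import *
bot.sign_off(); print(bot.read_clock())
E
```

```text
the job is handed in; nothing more can be done
the job is handed in; nothing more can be done
```

The loose gauge is in its case beside the stored one and the lid is shut. I handed the job in at about 44 s of the 72 s; the system reports no verdict.

**What I did**
- **Opening:** I dragged the lid open to its stop with closed fingertips, mostly at about 8–11 N. At 7–8 N the fingers slipped on the lid, so I pressed a little harder and moved more slowly.
- **Placing:** I picked the gauge up by its grip and lowered it into the left V rests until contact, at about 4 N.
- **Closing:** I dragged the lid back at about 10 N until it stopped.

**Last checks**
- **Gauges before closing:**

| Gauge | Sideways in the case | From its V rest, sideways | From the V-rest middle, lengthwise | Top height |
|---|---|---|---|---|
| Loose | y = +27.7 mm | 0.7 mm | about 1 mm | 32–33 mm |
| Stored | y = -27.2 mm | 0.2 mm | about 2 mm | 33–33.5 mm |

  Both lay within 1° of the case's length, and these heights mean both are seated.
- **Lid:** the finger grooves travelled 111.9 mm back, against 112 mm full travel. The lid's front edge is flush with the side walls to within the camera error of 1–2 mm.

**What did not go cleanly**
- **Opening the fingers in the case:** one finger pressed against the left wall and pushed the arm about 9 mm sideways, with 25 N at the wrist. The other finger just touched the stored gauge. The picture after lifting showed both gauges still seated.
- **Force at the end of the closing drag:** the reading on the lid rose to about 16 N once it hit its stop. That is above the 6–10 N aim but under the 20 N limit. I only read forces between moves, so short peaks were not seen.
- **Not checked:** the bystanders appeared undisturbed in the pictures, but I did not measure their positions again at the end. I also could not see the gauges once the lid was shut.

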